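# Hang the blue supplies caddy on the hook stand

### The job

Clear the copy nook's worktop a little: pick up the blue supplies caddy by its handle and hang it on the steel hook stand, with the hook's arm passing through the caddy's hand slot. Leave it hanging freely and roughly level from the hook, and leave the grey caddy standing where it is.

Things in the scene. Friction and masses are not known exactly. Their poses are not given: they have to be found in the camera images.
- blue_caddy: Blue plastic caddy, loose, 0.1 to 0.2 kg: open tray 60 (x) x 110 (y) x 40 mm high; from its middle rises an upright panel 10 mm thick (x), 104 mm wide (y), to 145 mm above the underside, with a hand slot through it along x. The solid strip over the slot (100 to 145 mm up) is the handle: pinch it from above across x, mid-width. Origin: centre of underside, z up. Same when turned half round.
- blue_caddy_slot_top (a point): Middle of the upper edge of the blue caddy's hand slot, 100 mm above the caddy's origin, same axes. The slot is a rectangle 72 mm wide (y), from 54 to 100 mm above the underside. This edge rests on the hook's flat arm when the caddy hangs.
- hook_stand: Fixed steel stand in a low black desk tray (walls to 27 mm). Origin: foot of its 12 mm round post, z up. From the post top a level flat bar, 30 mm wide (y) and 6 thick, runs along the stand's -x (robot side), its flat top 154 mm above the origin; at 80 to 85 mm out its end is turned up to 165. Hang with the slot centred on the bar, panel square to it, 40-60 out; under 36 the tray hits the post.
- grey_caddy: Grey caddy of the same shape and size as the blue one, loose; a bystander that stays where it is. Origin: centre of its underside, z up.

How it is judged (in metres and radians):
At the end, for the whole second after the job is handed in: Blue caddy rests on the hook arm by its slot: slot upper edge 149-162 mm above the stand's foot, 28-80 mm out from the post, within 30 mm of the arm sideways, tilt under 0.35 rad, over 0.3 N on the stand, below 0.05 m/s. Grey caddy upright within 0.1 rad, moved less than 30 mm (z of blue_caddy_slot_top in the frame of hook_stand between 0.149 and 0.162 m and x of blue_caddy_slot_top in the frame of hook_stand between -0.08 and -0.028 m and y of blue_caddy_slot_top in the frame of hook_stand between -0.03 and 0.03 m and angle between blue_caddy's own z axis and vertical below 0.35 rad and contact force between blue_caddy and hook_stand above 0.3 N and linear speed of blue_caddy below 0.05 m/s and angle between grey_caddy's own z axis and vertical below 0.1 rad and distance of grey_caddy from where it was at the start of the episode below 0.03 m); the robot touches nothing.
It fails at once if the grey caddy is shoved more than 30 mm or lifted away (distance of grey_caddy from where it was at the start of the episode above 0.03 m).
It also fails if it takes over 48 s, if anything falls off the work surface, if the arm or the gripper's body presses on something with over 40 N, if the wrist force passes 120 N, or if a joint passes its speed limit or range.

### The arm

A 6-joint arm with a two-finger parallel gripper is mounted at the origin on a cart in front of the work surface, level with it; the furniture and walls round the work are solid. World frame = base frame: x ahead of the robot, y to its left, z up, the work surface at z = 0. Lengths are in m, angles in degrees, forces in N, time in s.
With the tool pointing down it reaches from about 0.25 to 0.725 m from the base axis. Payload 9.7 kg.
Tool frame: the origin (TCP) lies midway between the tips of the shut fingers; the grasp point (between the pads) lies 19 mm behind it; x points along the fingers, y is the direction in which the jaws open and shut, and the axes are right-handed (so a half turn about x gives the same grasp; the last joint's range is limited). The gripper opens to 85 mm and grips with 20 to 120 N. Pads are 22 mm wide; open, the fingers measure 114 mm over their backs; the gripper's body (76 mm by 85 mm) begins 54 mm behind the grasp point. The pads swing forward as they close: fully open they stand 13 mm farther back than shut.
Start: joints at [70.646, 4.979, 10.078, 95.1, 0, 90], TCP at [0.182, 0.519, 0.231] pointing down, gripper open.
Joint ranges: [-179.16, 179.16], [-48.56, 103.87], [-65.8, 70.77], [-126.05, 130.52], [-82.76, 87.17], [-180, 180]. Speed limits (degrees/s): [127.2, 127.2, 147.25, 180, 180, 180].

### API

Orientations are given as [roll, pitch, yaw] about the fixed x, y, z axes, in that order (R = Rz(yaw) Ry(pitch) Rx(roll)).
In Python, from workcell import bot, cams gives the robot as it stands.
- The arm moves only by the tool apply_moves, never from a script. Its argument "commands" is a list of rows, each a list of 5 numbers: the shift along the tool's x, y, z in m, then the turn about the tool's x in rad, then the opening, from -1 (shut) to 1 (fully open). In form: [[tx, ty, tz, roll, hand], ...]. A call has 1 to 12 rows; each row is the pose to reach, as a shift and turn from the pose measured when the call began, along the tool's axes at that moment; what a row does not reach only later rows make up. A row lasts 1/10 s, in which the tool goes at most 50 mm and 8.59 degrees, less where a joint would pass 70% of its speed; a pose out of reach is approached as far as the arm can. A call with a gripper value outside its range is refused whole. The fingers move at their own pace and stop on an object; "newtons" is the grip in N (left out, the last holds). Time passes only in rows, so rows that repeat a pose let the fingers close. It gives the time, the measured TCP pose, the force and the opening at its end, in the units of the state.
- bot.get_obs(): the state, without advancing time (a new reading comes with each control period).
- cams.camera(name): name is "side" or "top"; returns a dict with "frame" (400x640x3 uint8, blue, green, red), "depth" (400x640 float32, m along the optical axis (not along the pixel's ray), 0 where there is no reading), "camera_matrix" (3x3 intrinsics, pixels), "D" ([k1, k2, p1, p2, k3] as OpenCV has them; the pictures are not rectified), "R" (3x3) and "t" (3): a world point X has camera coordinates R X + t. Camera axes: x right, y down, z forward; pixel columns grow to the right and rows downward; lengths in m; the calibration is good to about 2 mm. A picture is of the moment at which its call begins.
- bot.job_done(): hands the job in, once; it reports no verdict.
Trained networks look in the newest picture that a camera, given by its name, has taken for a name from the list of things; names that differ only in an ending like _2 or _b are one class to them, and where a whole thing is asked for, a point or a joint stands for the part that bears it (a point fixed in the world has none). Each returns a list of dicts, best first, with "confidence" (0 to 1); they miss things now and then, are a little off and sometimes report something else, mostly with a low value. They report only what shows in the picture. A call takes as long as a camera call.
- cams.spot_in(name, camera): "rect" ([left, top, right, bottom] in pixels, round what is visible of it).
The state is a dict: "time": time; "q": joint angles; "qd": joint speeds; "joint_efforts": joint torques, N m; "ee_pos": TCP position; "tcp_rot": TCP orientation; "wrist_force": force on the tool from outside, world axes, zero at the start; "torque": the same for the moment, N m; "opening": finger opening in m.
Only numpy, scipy, OpenCV 4.12 (cv2) and the standard library are available. Lean on these libraries where they do the work, as an engineer would, in place of code of your own. Each camera call takes 0.05 s, during which the arm holds its last target. There are 200 camera calls.

## Working session

There is one attempt and no reset: what is moved stays moved. The work goes in short steps, Python scripts to look and compute and a tool call to move; the robot and the scene stay as the last step left them, time stands still between calls to the robot, and variables do not carry over. Pictures are saved under pics/ and viewed, about 8 in all and at most 12, crops included, and the job is handed in when it is done.

Besides the shell and the picture viewer there is one more tool, called after "Call:" as a command line: name --pt "numbers of a row" for each row, then --argument value for the rest. apply_moves: Moves the arm, as the interface text tells. Its arguments: {"type":"object","properties":{"commands":{"type":"array"},"newtons":{"type":"number"}},"required":["commands"]}

```bash
mkdir -p pics; cat > h.py <<'E'
from workcell import bot,cams
import numpy as np,cv2
def cloud(c):
    K=np.array(c["camera_matrix"]);D=np.array(c["D"],float);d=c["depth"]
    v,u=np.mgrid[0:400,0:640]
    n=cv2.undistortPoints(np.stack([u,v],-1).reshape(-1,1,2).astype(np.float64),K,D).reshape(400,640,2)
    P=np.dstack([n[...,0]*d,n[...,1]*d,d])
    W=(P-np.array(c["t"]).ravel())@np.array(c["R"])
    W[d<=0]=np.nan
    return W
E
python3 - <<'E'
from h import *
o=bot.get_obs();print(o)
ims=[]
for n in("side","top"):
    c=cams.camera(n);ims.append(c["frame"]);np.save(n+"_W.npy",cloud(c))
    print(n,"cam pos",-np.array(c["R"]).T@np.array(c["t"]).ravel())
    for k in("blue_caddy","hook_stand","grey_caddy"):
        print(k,[(np.round(r["rect"]).tolist(),round(r["confidence"],2)) for r in cams.spot_in(k,n)][:3])
    cv2.imwrite(f"pics/{n}0.png",c["frame"])
E
```

```text
{'time': 0.0, 'q': array([ 7.06462746e+01,  5.01044275e+00,  1.00344040e+01,  9.50980011e+01,
       -2.01609429e-03,  8.99994877e+01]), 'qd': array([-0.04341098,  0.04335076,  0.00086805, -0.00758682, -0.06066518,
       -0.06307829]), 'joint_efforts': array([-5.17463450e-04, -5.20390999e+01,  4.64802575e+01,  1.65485730e-02,
       -4.02675278e-05,  7.07916158e-06]), 'ee_pos': array([0.18220651, 0.51871002, 0.23058891]), 'tcp_rot': array([ -88.44074306,   89.9259327 , -107.79395483]), 'wrist_force': array([0.79330648, 0.55977742, 0.43762763]), 'torque': array([-0.03776765,  0.03646612, -0.04696831]), 'opening': 0.08550301238555055}
side cam pos [ 0.06182605 -0.51305081  1.14940438]
blue_caddy [([252.0, 116.0, 287.0, 175.0], 0.78)]
hook_stand [([296.0, 147.0, 336.0, 187.0], 0.68)]
grey_caddy [([370.0, 242.0, 420.0, 299.0], 0.81)]
top cam pos [ 0.35154856 -0.04447089  1.2513918 ]
blue_caddy [([211.0, 209.0, 258.0, 234.0], 0.96)]
hook_stand [([210.0, 208.0, 260.0, 234.0], 0.75), ([288.0, 186.0, 311.0, 221.0], 0.6)]
grey_caddy [([398.0, 207.0, 452.0, 232.0], 0.95)]
```

View pics/side0.png

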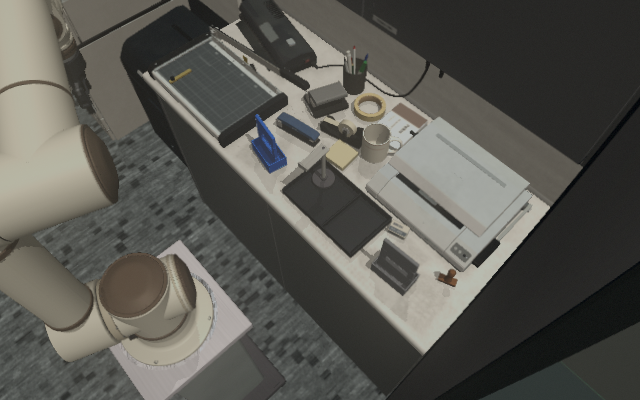

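View pics/top0.png

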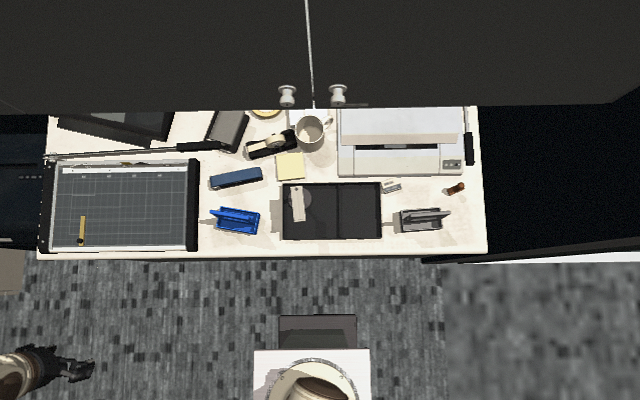

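The side view shows the blue caddy at (268,145), the stand's post and bar at (315,167) and the grey caddy at (395,268). In the top view they are at (236,220), about (297,203) and (424,219). A dark overhead cupboard fills the top of that picture. Next I measure from depth.

```bash
cat > m.py <<'E'
from h import *
def fit(p):
    (c,s,a)=cv2.minAreaRect((p[:,:2]*1000).astype(np.float32));return np.round(c,1),np.round(s,1),round(a,1)
def pick(W,F,box,zl,zh,blue=False):
    l,t,r,b=box;w=W[t:b,l:r].reshape(-1,3);f=F[t:b,l:r].reshape(-1,3).astype(int)
    m=(w[:,2]>zl)&(w[:,2]<zh)
    if blue:m&=f[:,0]>f[:,2]+40
    return w[m]
E
python3 - <<'E'
from m import *
np.set_printoptions(suppress=True,precision=4)
B={"side":[(240,105,300,185),(280,135,350,200),(360,230,430,305)],"top":[(200,195,270,245),(270,175,330,245),(385,195,465,245)]}
for n in B:
    W=np.load(n+"_W.npy");F=cv2.imread(f"pics/{n}0.png")
    for nm,b,z in zip(("blue","hook","grey"),B[n],[(.05,.16),(.135,.18),(.05,.16)]):
        for zz in (z,(.03,.048)) if nm!="hook" else ((.135,.18),(.05,.12),):
            p=pick(W,F,b,*zz,blue=nm=="blue")
            if len(p)>3: print(n,nm,zz,len(p),fit(p),p.min(0),p.max(0))
W=np.load("top_W.npy")
for v in range(20,200,20): print(v,[np.round(W[v,u],2).tolist() for u in (230,300,310)])
F=cv2.imread("pics/top0.png")
cv2.imwrite("pics/top_c.png",cv2.resize(F[170:250,190:470],None,fx=2.8,fy=2.8,interpolation=2))
F=cv2.imread("pics/side0.png")
cv2.imwrite("pics/side_c.png",cv2.resize(F[90:310,230:440],None,fx=2.7,fy=2.7,interpolation=2))
E
```

```text
side blue (0.05, 0.16) 219 (array([508.9, 201.8]), array([107.2,  11.3]), 79.1) [0.494  0.1497 0.0501] [0.5233 0.2541 0.1506]
side blue (0.03, 0.048) 114 (array([518.3, 239.2]), array([189.5,  65. ]), 75.7) [0.4697 0.1439 0.0301] [0.5728 0.3234 0.047 ]
side hook (0.135, 0.18) 360 (array([532.1,  25.1]), array([94.9, 32.3]), 5.5) [0.4839 0.0063 0.15  ] [0.5795 0.0448 0.1702]
side hook (0.05, 0.12) 73 (array([567.9,  27.6]), array([ 9.2, 12.3]), 39.2) [0.5636 0.0211 0.0502] [0.5747 0.0353 0.1196]
side grey (0.05, 0.16) 688 (array([ 502.7, -311.1]), array([ 13.1, 103.3]), 4.5) [ 0.4932 -0.3624  0.05  ] [ 0.511  -0.2598  0.1489]
side grey (0.03, 0.048) 353 (array([ 560.2, -306.4]), array([175.7, 110.7]), 4.4) [ 0.4684 -0.3673  0.03  ] [ 0.6478 -0.2553  0.0479]
top blue (0.05, 0.16) 286 (array([505.1, 203.1]), array([102.3,  10.7]), 79.3) [0.491  0.1526 0.0507] [0.5174 0.2534 0.1512]
top blue (0.03, 0.048) 179 (array([505.2, 203.8]), array([109.9,  60.6]), 78.9) [0.4662 0.1449 0.0301] [0.5437 0.2619 0.0478]
top hook (0.135, 0.18) 430 (array([528. ,  26.7]), array([93. , 29.8]), 5.8) [0.48
[... 191 characters left out ...]
048) 192 (array([ 498.9, -309.3]), array([ 60.5, 110.3]), 3.4) [ 0.4658 -0.3647  0.0301] [ 0.5313 -0.253   0.0476]
20 [[0.61, 0.05, 0.83], [0.61, -0.02, 0.83], [0.61, -0.03, 0.83]]
40 [[0.61, 0.06, 0.79], [0.61, -0.02, 0.79], [0.61, -0.03, 0.79]]
60 [[0.61, 0.07, 0.75], [0.61, -0.02, 0.74], [0.69, -0.02, 0.6]]
80 [[0.61, 0.08, 0.69], [0.61, -0.01, 0.69], [0.61, -0.03, 0.69]]
100 [[0.61, 0.1, 0.62], [0.61, -0.01, 0.62], [0.61, -0.02, 0.62]]
120 [[0.79, 0.22, 0.07], [0.78, 0.02, 0.08], [0.78, -0.0, 0.06]]
140 [[0.73, 0.22, 0.07], [0.71, 0.02, 0.09], [0.74, -0.0, 0.01]]
160 [[0.68, 0.23, 0.01], [0.68, 0.03, 0.02], [0.68, -0.0, 0.0]]
180 [[0.62, 0.22, 0.05], [0.62, 0.03, 0.0], [0.62, -0.0, 0.0]]
```

View pics/side_c.png

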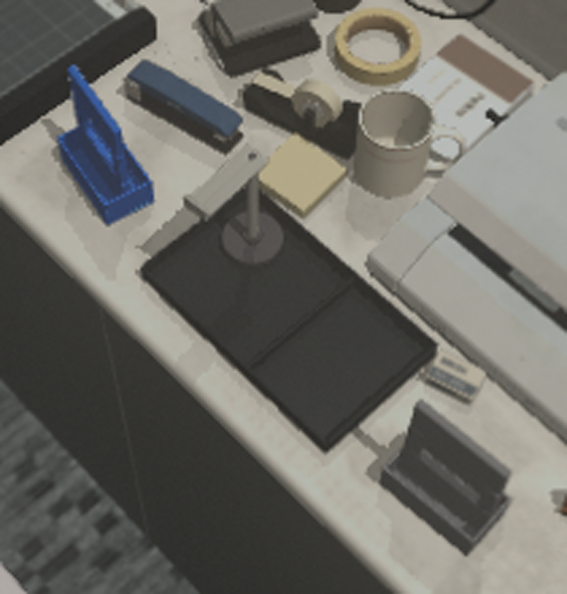

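```bash
cat >> m.py <<'E'
from scipy.spatial.transform import Rotation as Ro
def delta(target,yaw_n):
    o=bot.get_obs();R=Ro.from_euler("xyz",o["tcp_rot"],degrees=True).as_matrix()
    d=R.T@(np.array(target)-o["ee_pos"])
    y=R[:,1];a=np.degrees(np.arctan2(y[1],y[0]))
    t=(yaw_n-a+90)%180-90   # world turn about z; tool x points down -> negative
    print("shift",d.round(4),"tool y yaw",a.round(2),"roll rad",round(-np.radians(t),3),"pos",o["ee_pos"].round(4),"t",o["time"],"f",o["wrist_force"].round(1),"open",round(o["opening"],4))
E
python3 - <<'E'
from m import *
np.set_printoptions(suppress=True,precision=4)
for n,b,h in(("side",(240,105,300,185),(280,135,350,200)),("top",(200,195,270,245),(270,175,330,245))):
    W=np.load(n+"_W.npy");F=cv2.imread(f"pics/{n}0.png")
    p=pick(W,F,b,.135,.16,True);print(n,len(p),np.percentile(p[:,2],[10,50,80,95]),np.median(p,0))
    p=pick(W,F,h,.135,.18);print(np.histogram(p[:,2],np.arange(.146,.178,.003)))
    # table near
    w=W.reshape(-1,3);m=(abs(w[:,0]-.5)<.1)&(abs(w[:,2])<.015)&(abs(w[:,1]-.12)<.03);print("table",np.nanmedian(w[m,2]))
delta([.507,.2025,.231],-10.9)
E
```

```text
side 104 [0.1413 0.1452 0.1472 0.1484] [0.5076 0.1995 0.1452]
(array([  0,   4,  48, 176,  91,  21,   8,  11,   1,   0]), array([0.146, 0.149, 0.152, 0.155, 0.158, 0.161, 0.164, 0.167, 0.17 ,
       0.173, 0.176]))
table -0.00016786892258488414
top 166 [0.1415 0.1455 0.1471 0.1487] [0.5051 0.2017 0.1455]
(array([  0,   0,  25, 175, 175,  30,   7,  10,   8,   0]), array([0.146, 0.149, 0.152, 0.155, 0.158, 0.161, 0.164, 0.167, 0.17 ,
       0.173, 0.176]))
table 0.0006865372395551321
shift [ 0.0002 -0.1908  0.4112] tool y yaw 70.64 roll rad 1.423 pos [0.1823 0.5189 0.2311] t 0.4 f [-0.6  0.2  0.2] open 0.0855
```

Call:
apply_moves --pt "0 -0.016 0.034 0.12 1" --pt "0 -0.032 0.068 0.24 1" --pt "0 -0.048 0.103 0.36 1" --pt "0 -0.064 0.137 0.48 1" --pt "0 -0.08 0.171 0.6 1" --pt "0 -0.095 0.206 0.72 1" --pt "0 -0.111 0.24 0.84 1" --pt "0 -0.127 0.274 0.96 1" --pt "0 -0.143 0.309 1.08 1" --pt "0 -0.159 0.343 1.2 1" --pt "0 -0.175 0.377 1.32 1" --pt "0 -0.191 0.411 1.423 1" --newtons 40

```text
time: 1.6
ee_pos: [0.5077, 0.2012, 0.2314]
tcp_rot: [97.9, 90.0, -3.3]
wrist_force: [-0.3, 1.2, 0.4]
opening: 0.0853
```

```bash
python3 - <<'E'
from m import *
c=cams.camera("side");cv2.imwrite("pics/s1.png",cv2.resize(c["frame"][60:220,200:400],None,fx=3,fy=3,interpolation=2))
delta([.507,.2025,.115],-10.9)
E
```

```text
shift [ 0.1156 -0.0046 -0.0038] tool y yaw -11.65 roll rad -0.013 pos [0.5106 0.198  0.2306] t 1.65 f [-1.2 -3.9 -0.9] open 0.0853
```

View pics/s1.png

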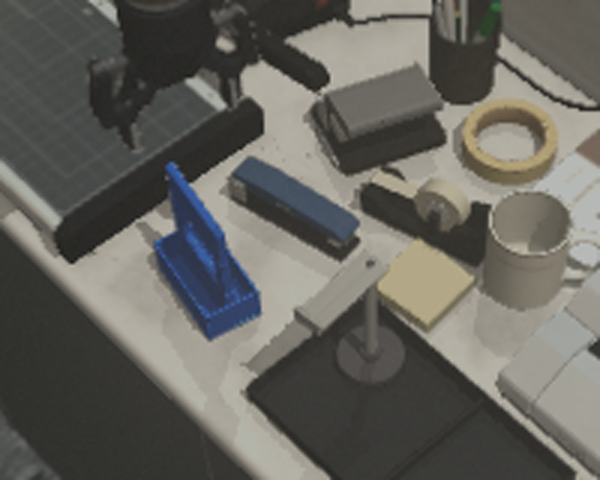

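The open fingers (crop pixels about (137,150) and (235,105)) are roughly above the blue caddy (top edge around (195,200)). I check this numerically.

```bash
python3 - <<'E'
from m import *
np.set_printoptions(suppress=True,precision=4)
for n in("side","top"):
    c=cams.camera(n);W=cloud(c);w=W.reshape(-1,3);f=c["frame"].reshape(-1,3).astype(int)
    m=(abs(w[:,0]-.51)<.1)&(abs(w[:,1]-.2)<.1)&(w[:,2]>.225)&(w[:,2]<.27);p=w[m]
    print(n,len(p),p.min(0) if len(p) else 0,p.max(0) if len(p) else 0, fit(p) if len(p)>3 else 0)
    m=(abs(w[:,0]-.51)<.08)&(abs(w[:,1]-.2)<.08)&(w[:,2]>.05)&(w[:,2]<.16)&(f[:,0]>f[:,2]+40);p=w[m]
    if len(p)>20:print("blue",len(p),fit(p))
delta([.507,.2025,.115],-10.9)
E
```

```text
side 88 [0.4545 0.1785 0.245 ] [0.5654 0.2194 0.27  ] (array([511.3, 200. ]), array([ 24.4, 112.9]), 78.3)
blue 220 (array([509.7, 201.6]), array([106.5,  11.9]), 79.0)
top 23 [0.4563 0.1807 0.2456] [0.5589 0.2045 0.2682] (array([507.4, 193.1]), array([  7.1, 104.7]), 78.8)
blue 238 (array([504.4, 197.9]), array([93.5, 11. ]), 79.2)
shift [ 0.1158 -0.001  -0.0014] tool y yaw -11.07 roll rad -0.003 pos [0.5077 0.201  0.2308] t 1.75 f [ 0.1  0.  -0.3] open 0.0854
```

Call:
apply_moves --pt "0.03 -0.001 -0.001 0 1" --pt "0.06 -0.001 -0.001 0 1" --pt "0.09 -0.001 -0.001 0 1" --pt "0.116 -0.001 -0.001 0 1" --pt "0.116 -0.001 -0.001 0 1" --pt "0.116 -0.001 -0.001 0 -1" --pt "0.116 -0.001 -0.001 0 -1" --pt "0.116 -0.001 -0.001 0 -1" --pt "0.116 -0.001 -0.001 0 -1" --pt "0.116 -0.001 -0.001 0 -1" --pt "0.116 -0.001 -0.001 0 -1" --pt "0.116 -0.001 -0.001 0 -1" --newtons 40

```text
time: 2.95
ee_pos: [0.5072, 0.2022, 0.1153]
tcp_rot: [69.1, 90.0, -32.0]
wrist_force: [0.9, 0.3, 4.6]
opening: 0.0097
```

Call:
apply_moves --pt "-0.02 0 0 0 -1" --pt "-0.04 0 0 0 -1" --pt "-0.065 0 0 0 -1" --pt "-0.087 0 0 0 -1" --pt "-0.087 0 0 0 -1" --pt "-0.087 0 0 0 -1" --pt "-0.087 0 0 0 -1"

```text
time: 3.65
ee_pos: [0.5067, 0.202, 0.2006]
tcp_rot: [-51.3, 89.9, -152.4]
wrist_force: [0.1, -0.3, -1.9]
opening: 0.0095
```

```bash
python3 - <<'E'
from m import *
c=cams.camera("side");cv2.imwrite("pics/s2.png",cv2.resize(c["frame"][60:220,200:400],None,fx=3,fy=3,interpolation=2))
delta([.44,.018,.202],5.6)
E
```

```text
shift [-0.0011 -0.0301  0.1934] tool y yaw -11.08 roll rad -0.291 pos [0.5067 0.202  0.2006] t 3.7 f [-0.5 -0.5 -2.2] open 0.0094
```

View pics/s2.png

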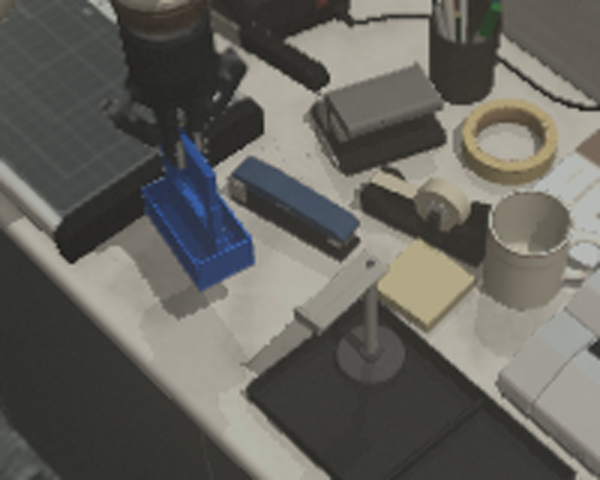

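The crop shows the caddy held level at (195,215), clear of the table. Next I back off and go round to the front of the hook.

Call:
apply_moves --pt "0 -0.03 0.02 -0.04 -1" --pt "0 -0.06 0.042 -0.1 -1" --pt "0 -0.056 0.07 -0.15 -1" --pt "0 -0.051 0.1 -0.2 -1" --pt "0 -0.044 0.13 -0.25 -1" --pt "0 -0.037 0.16 -0.291 -1" --pt "0 -0.03 0.18 -0.291 -1" --pt "0 -0.03 0.1934 -0.291 -1" --pt "0 -0.03 0.1934 -0.291 -1" --pt "0 -0.03 0.1934 -0.291 -1" --pt "0 -0.03 0.1934 -0.291 -1"

```text
time: 4.8
ee_pos: [0.44, 0.0186, 0.2007]
tcp_rot: [-76.0, 89.9, -160.4]
wrist_force: [0.4, 0.3, -2.8]
opening: 0.0094
```

```bash
python3 - <<'E'
from m import *
np.set_printoptions(suppress=True,precision=4)
for n in("side","top"):
    c=cams.camera(n);W=cloud(c);w=W.reshape(-1,3);f=c["frame"].reshape(-1,3).astype(int)
    m=(abs(w[:,0]-.45)<.1)&(abs(w[:,1]-.02)<.1)&(w[:,2]>.13)&(w[:,2]<.26)&(f[:,0]>f[:,2]+40);p=w[m]
    print(n,"panel",len(p),fit(p),np.percentile(p[:,2],[5,95]))
    m=(abs(w[:,0]-.53)<.06)&(abs(w[:,1]-.025)<.03)&(w[:,2]>.145)&(w[:,2]<.18)&(f.max(1)-f.min(1)<40);p=w[m]
    print("bar",len(p),fit(p))
    cv2.imwrite(f"pics/{n}3.png",cv2.resize(c["frame"][100:240,220:400],None,fx=3,fy=3,interpolation=2))
delta([.519,.025,.202],5.6)
E
```

```text
side panel 213 (array([430. ,  15.7]), array([ 36.6, 107. ]), 5.9) [0.1358 0.2318]
bar 359 (array([531.3,  24.7]), array([95.8, 32.9]), 6.6)
top panel 5 (array([439.2, -29.4]), array([1.7, 2. ]), 74.1) [0.155  0.2294]
bar 0 (array([0., 0.]), array([0., 0.]), 0.0)
shift [-0.0014  0.0792  0.0015] tool y yaw 5.66 roll rad 0.001 pos [0.44   0.0187 0.2008] t 4.9 f [-0.4  0.2 -1.5] open 0.0093
```

View pics/side3.png

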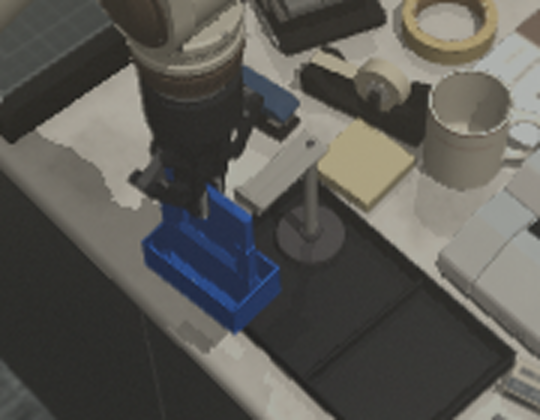

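The caddy is square in front of the bar: caddy at (210,255), bar end at (255,195). I move it forward along the bar.

Call:
apply_moves --pt "0 0.015 0.001 0 -1" --pt "0 0.03 0.001 0 -1" --pt "0 0.045 0.001 0 -1" --pt "0 0.06 0.001 0 -1" --pt "0 0.072 0.001 0 -1" --pt "0 0.079 0.001 0 -1" --pt "0 0.079 0.001 0 -1" --pt "0 0.079 0.001 0 -1"

```text
time: 5.7
ee_pos: [0.5185, 0.0256, 0.2006]
tcp_rot: [-75.8, 89.8, -160.2]
wrist_force: [-0.8, 0.0, -1.3]
opening: 0.0092
```

```bash
python3 - <<'E'
from m import *
a=[cams.camera(n)["frame"][100:240,220:400] for n in("side","top")]
cv2.imwrite("pics/s4.png",cv2.resize(np.vstack(a),None,fx=2.1,fy=2.1,interpolation=2))
delta([.519,.025,.173],5.6)
E
```

```text
shift [0.0278 0.0006 0.0005] tool y yaw 5.66 roll rad 0.001 pos [0.5184 0.0254 0.2008] t 5.8 f [-0.8  0.9 -1.8] open 0.0091
```

View pics/s4.png

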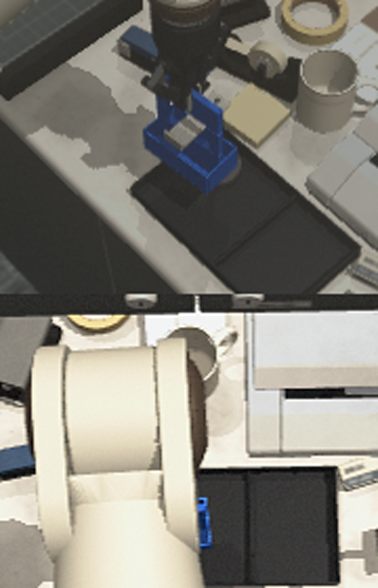

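In the upper half, the bar's end at (185,130) sticks out of the slot on the robot's side, so it is threaded. I lower it gently.

Call:
apply_moves --pt "0.01 0 0 0 -1" --pt "0.02 0 0 0 -1" --pt "0.024 0 0 0 -1" --pt "0.024 0 0 0 -1" --pt "0.024 0 0 0 -1"

```text
time: 6.3
ee_pos: [0.5182, 0.0254, 0.1768]
tcp_rot: [-72.6, 89.9, -156.9]
wrist_force: [0.8, 0.3, -1.0]
opening: 0.0096
```

Call:
apply_moves --pt "0.002 0 0 0 -1" --pt "0.002 0 0 0 -1" --pt "0.002 0 0 0 -1"

```text
time: 6.6
ee_pos: [0.5183, 0.0254, 0.1749]
tcp_rot: [-71.6, 89.9, -155.9]
wrist_force: [0.5, 0.1, -1.3]
opening: 0.0096
```

Call:
apply_moves --pt "0.002 0 0 0 -1" --pt "0.002 0 0 0 -1" --pt "0.002 0 0 0 -1"

```text
time: 6.9
ee_pos: [0.5182, 0.0254, 0.1728]
tcp_rot: [-72.4, 89.9, -156.8]
wrist_force: [0.5, 0.0, -2.4]
opening: 0.009
```

Call:
apply_moves --pt "0.002 0 0 0 -1" --pt "0.002 0 0 0 -1" --pt "0.002 0 0 0 -1"

```text
time: 7.2
ee_pos: [0.5184, 0.0254, 0.1724]
tcp_rot: [-26.4, 90.0, -110.7]
wrist_force: [-3.5, 0.2, 8.8]
opening: 0.0093
```

Contact with the bar (8.8 N upward). I open a little and rise.

Call:
apply_moves --pt "0 0 0 0 -0.6" --pt "0 0 0 0 -0.6" --pt "0 0 0 0 -0.4" --pt "0 0 0 0 -0.4" --pt "0 0 0 0 -0.4"

```text
time: 7.7
ee_pos: [0.5184, 0.0255, 0.1723]
tcp_rot: [-40.8, 89.9, -125.2]
wrist_force: [0.2, -0.2, 0.9]
opening: 0.0255
```

```bash
python3 - <<'E'
from m import *
cv2.imwrite("pics/s5.png",cv2.resize(cams.camera("side")["frame"][100:240,220:400],None,fx=3,fy=3,interpolation=2))
delta([.519,.025,.3],5.6)
E
```

```text
shift [-0.1277  0.0005  0.0006] tool y yaw 5.66 roll rad 0.001 pos [0.5183 0.0255 0.1723] t 7.75 f [-0.4  0.4  0.9] open 0.0257
```

View pics/s5.png

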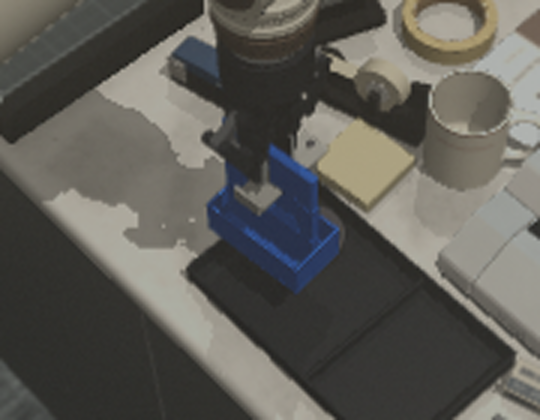

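The fingers are open on either side of the panel, and the caddy hangs level on the bar (bar end at (258,195)). I go straight up.

Call:
apply_moves --pt "-0.01 0 0 0 -0.4" --pt "-0.025 0 0 0 -0.4" --pt "-0.045 0 0 0 -0.4" --pt "-0.07 0 0 0 -0.4" --pt "-0.1 0 0 0 -0.4" --pt "-0.13 0 0 0 -0.4" --pt "-0.13 0 0 0 -0.4"

```text
time: 8.45
ee_pos: [0.5192, 0.0256, 0.307]
tcp_rot: [79.8, 89.7, -4.5]
wrist_force: [-0.4, 0.8, -0.9]
opening: 0.026
```

Call:
apply_moves --pt "0 -0.04 0 0 -0.4" --pt "0 -0.08 0 0 -0.4" --pt "0 -0.11 0 0 -0.4" --pt "0 -0.13 0 0 -0.4" --pt "0 -0.13 0 0 -0.4" --pt "0 -0.13 0 0 -0.4" --pt "0 -0.13 0 0 -0.4" --pt "0 -0.13 0 0 -0.4" --pt "0 -0.13 0 0 -0.4" --pt "0 -0.13 0 0 -0.4"

```text
time: 9.45
ee_pos: [0.3901, 0.0128, 0.306]
tcp_rot: [78.8, 89.7, -5.6]
wrist_force: [-0.2, -0.4, -0.6]
opening: 0.0258
```

```bash
python3 - <<'E'
from m import *
np.set_printoptions(suppress=True,precision=4)
for k in range(2):
    c=cams.camera("side");W=cloud(c);w=W.reshape(-1,3);f=c["frame"].reshape(-1,3).astype(int)
    m=(abs(w[:,0]-.52)<.1)&(abs(w[:,1]-.02)<.1)&(w[:,2]>.12)&(w[:,2]<.26)&(f[:,0]>f[:,2]+40);p=w[m]
    print("panel",len(p),fit(p),np.percentile(p[:,2],[5,50,95,98]))
    q=pick(W,c["frame"],(360,230,430,305),.05,.16);print("grey",fit(q))
    d=p-p.mean(0);print("normal",np.linalg.svd(d)[2][2] if 0 else np.linalg.eigh(d.T@d)[1][:,0])
cv2.imwrite("pics/s6.png",cv2.resize(c["frame"][100:310,220:440],None,fx=2.7,fy=2.7,interpolation=2))
print(bot.get_obs()["wrist_force"],bot.get_obs()["time"])
E
```

```text
panel 163 (array([531.9,  25.9]), array([ 35.3, 103.5]), 4.5) [0.1397 0.2006 0.2041 0.2045]
grey (array([ 502.3, -311.1]), array([ 13.7, 103.4]), 5.5)
normal [0.9959 0.0841 0.0342]
panel 164 (array([532.2,  26.6]), array([ 35.5, 104.2]), 5.3) [0.1405 0.2006 0.2044 0.2055]
grey (array([ 502.7, -311.1]), array([ 13.7, 103.5]), 5.3)
normal [0.9957 0.0908 0.019 ]
[-0.9655 -0.3004  0.3958] 9.55
```

View pics/s6.png

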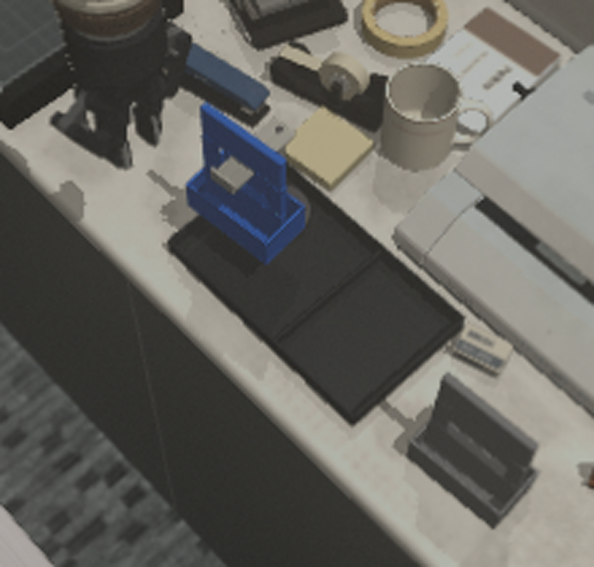

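The caddy hangs level, with the bar end at (232,172) showing through its slot and the gripper clear. The grey caddy at (475,450) has not moved.

```bash
python3 -c "
from workcell import bot
print(bot.job_done())"
```

```text
the job is handed in; nothing more can be done
None
```

The blue caddy is hanging on the hook stand by its hand slot, level and about 50 mm out from the post, and I handed the job in at about 9.6 s. I pinched it by the handle, lifted it and turned it about 17° to square it to the bar. I then threaded it over the bar end, lowered it until the force showed contact, opened the fingers slightly and backed off.

**Last checks:**
- **Height:** the panel top is at about z = 0.20 m, which puts the slot edge at about 0.157–0.158 m, close to where I measured the bar top.
- **Tilt:** about 0.02–0.03 rad, and it held steady across two pictures.
- **Grey caddy:** its measured position is unchanged to within 1 mm.
- **Gripper:** clear of everything, with wrist force near zero.

No check failed, but two were limited. The two cameras disagreed by about 3 mm in x. The distance out along the bar comes from where I released the caddy; in the last pictures only the robot's side of it was visible.

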